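# Close up the terminal row and lock the end clamp

## Robot

A 7-joint arm with a two-finger parallel gripper is mounted at the origin on a cart in front of the work surface, level with it; the furniture and walls round the work are solid. World frame = base frame: x ahead of the robot, y to its left, z up, the work surface at z = 0. Lengths are in m, angles in rad, forces in N, time in s.
With the tool pointing down it reaches from about 0.425 to 0.95 m from the base axis. Payload 4.7 kg.
Tool frame: the origin (TCP) lies between the finger pads; the fingertips stand 25 mm ahead of it and the grasp point (between the pads) lies 6 mm ahead of it; z points along the fingers, y is the line along which they close (so a half turn about z gives the same grasp; the last joint's range is limited). The gripper opens to 85 mm and grips with 20 to 120 N. Pads are 22 mm wide; open, the fingers measure 114 mm over their backs; the gripper's body (76 mm by 85 mm) begins 54 mm behind the grasp point. The pads swing forward as they close: fully open they stand 13 mm farther back than shut.
Start: joints at [-1.194, 0.469, -0.049, 1.532, 0.024, 1.141, -0.082], TCP at [0.266, 0.62, 0.256] pointing down, gripper open.
Joint ranges: [-2.59, 2.59], [-0.33, 1.99], [-1.39, 1.29], [0.1, 2.45], [-1.04, 4.18], [0.21, 1.99], [-2.66, 2.66]. Speed limits (rad/s): [2.57, 2.57, 3.14, 3.14, 3.14, 3.14, 3.14].

## Interface

Orientations are given as a 3x3 rotation matrix whose columns are the frame's x, y, z axes.
In Python, from rig import * gives the robot as it stands. Calls block until the motion is done:
- movep(position, orientation): joint-space move of the TCP to a pose.
- move_l(position, attitude=None, feed=0.15, until_force=None): straight line of the TCP; attitude=None keeps the orientation; feed is the mean speed in m/s. With until_force (N) it stops when the force on the tool has changed by that much, and returns True; else False.
- move_joints(angles): joint-space move.
- command_gripper(opening, newtons=None): finger opening in m; newtons is the grip in N (None keeps the last); returns when the fingers have stopped.
- sleep(seconds).
- inverse_kinematics(position, orientation): joint angles nearest the present ones, or None.
- sense(): the state.
- camera(name): name is "scene" or "top" or "wrist"; returns (picture, depth): 420x560x3 uint8, red, green, blue; 420x560 float32, m along the optical axis (not along the pixel's ray), 0 where there is no reading.
- camera_params(name): a dict with "K" (3x3 intrinsics, pixels), "position" and "rotation" of the camera in the world; the wrist camera has in their place "tool_from_camera" (4x4, takes a point from camera to tool coordinates, whose origin is the TCP and whose axes are the flange's). Camera axes: x right, y down, z forward; pixel columns grow to the right and rows downward; lengths in m; the calibration is good to about 2 mm. A picture is of the moment at which its call begins: read the wrist's pose just before it. camera_params takes no time and is no camera call.
A pose or a line that the arm cannot do raises Unreachable and nothing moves.
- finish_job(): hands the job in; it is judged then, once.
The state is a dict: "time_s": time; "joint_pos": joint angles; "qd": joint speeds; "joint_efforts": joint torques, N m; "position": TCP position; "tcp_rot": TCP orientation; "wrist_force": force on the tool from outside, world axes, zero at the start; "ft_torque": the same for the moment, N m; "finger_gap": finger opening in m; "gripper_force": force on a finger pad.
Only numpy, scipy, OpenCV 4.12 (cv2) and the standard library are available. Lean on these libraries where they do the work, as an engineer would, in place of code of your own. Each camera call takes 0.05 s, during which the arm holds its last target. There are 200 camera calls.

## Task

Push the black end clamp along the rail so that it drives the row of five terminal blocks as one closed-up train right up against the fixed grey end bracket, then press the clamp's red lever down flat to lock it. Only push and press: lift nothing off the rail, and leave everything else on the desk where it is.

Things in the scene. Friction and masses are not known exactly. Their poses are not given: they have to be found in the camera images.
- rail: White mounting plate, 120 x 350 x 3 mm, fixed to the desk, with a steel DIN rail 35 mm wide, 300 mm long along its middle; rail top 10.5 mm above the desk. Origin: centre of the plate's underside; y runs along the rail toward the fixed grey end bracket (64 mm across, 12 mm thick, top 45 mm above the desk, at y = 120 to 132 mm), z up.
- stop_face (a point): Centre of the end bracket's flat face that the row must come up against (at rail y = 120 mm, 30.5 mm above the desk).
- end_clamp: Loose black end clamp behind the row, 64 mm across the rail, 40 mm along it, body top 22 mm and two small cheeks at the lever's pivot 33 mm above the rail's top; 0.1 kg. Origin: centre of its seat on the rail's top; axes as the rail's. Its feet hook under the rail (1.5 mm play): it slides but does not come off. Row closed up: its origin at rail y = 20 mm.
- clamp_rear (a point): Middle of the clamp's flat rear face (clamp y = -20 mm, 11 mm above the rail's top), the place to push it. At the start the clamp stands 5 to 14 mm behind the row, whose blocks are up to 1.5 mm apart and 40 to 90 mm short of the bracket.
- clamp_lever (a joint): Red cam lever on the end clamp: 0 = raised (37 degrees up, tip about 73 mm above the desk), 0.65 rad = flat, the clamp locked on the rail. Stays where it is left; a press of up to about 10 N on its pad takes it down. Flat, its top is 41 mm above the desk.
- lever_pivot (a point): Axis of the lever, parallel to the rail, at clamp x = 13 mm, y = -7 mm, 27 mm above the rail's top. From here the lever reaches 50 mm toward the clamp's -x side (the robot's side); it is 18 to 22 mm wide and 5 to 6 mm thick.
- lever_pad (a point): Top of the ribbed thumb pad near the lever's free end, 42 mm from the pivot; moves with the lever (raised: at clamp x = -18 mm; flat: x = -29 mm).
- terminal_1: Loose green terminal block on the rail, number 1 of 5 counted from the end bracket: 64 mm across the rail, 16 mm along it, stepped top 42 mm above the rail's top (53 mm above the desk), 50 g. Origin: centre of its seat on the rail's top, mid-thickness; y along the rail. It slides on the rail with its feet hooked under the flanges (1.5 mm play).
- terminal_2: Loose blue terminal block on the rail, number 2 of 5 counted from the end bracket: 64 mm across the rail, 16 mm along it, stepped top 42 mm above the rail's top (53 mm above the desk), 50 g. Origin: centre of its seat on the rail's top, mid-thickness; y along the rail. It slides on the rail with its feet hooked under the flanges (1.5 mm play).
- terminal_3: Loose grey terminal block on the rail, number 3 of 5 counted from the end bracket: 64 mm across the rail, 16 mm along it, stepped top 42 mm above the rail's top (53 mm above the desk), 50 g. Origin: centre of its seat on the rail's top, mid-thickness; y along the rail. It slides on the rail with its feet hooked under the flanges (1.5 mm play).
- terminal_4: Loose grey terminal block on the rail, number 4 of 5 counted from the end bracket: 64 mm across the rail, 16 mm along it, stepped top 42 mm above the rail's top (53 mm above the desk), 50 g. Origin: centre of its seat on the rail's top, mid-thickness; y along the rail. It slides on the rail with its feet hooked under the flanges (1.5 mm play).
- terminal_5: Loose grey terminal block on the rail, number 5 of 5 counted from the end bracket: 64 mm across the rail, 16 mm along it, stepped top 42 mm above the rail's top (53 mm above the desk), 50 g. Origin: centre of its seat on the rail's top, mid-thickness; y along the rail. It slides on the rail with its feet hooked under the flanges (1.5 mm play).
- spare_terminal: Spare grey terminal block standing on the desk beside the plate, 64 x 16 x 48 mm; leave it. Origin under its centre.
- screwdriver: Blue screwdriver lying on the desk between rail and robot, 170 mm long, 24 mm thick; leave it. Origin under its centre.
- black_tape: Roll of black tape lying flat, 62 mm across, 19 mm high; leave it. Origin under its centre.
- meter: Yellow and black hand meter, 170 x 86 x 49 mm, to the right; leave it. Origin under its centre.
- white_can: Small white-lidded can, 40 mm across, 55 mm high; leave it. Origin under its centre.
- mug: Dotted white mug, 91 mm high, to the left; leave it. Origin under its centre.
- blue_can: Small blue-lidded can, 40 mm across, 55 mm high, at the right front; leave it. Origin under its centre.
Not all that is in view belongs to the job. Leave any yellow look-alike of the terminal_5 alone.

How it is judged:
By the outcome, as a careful person would: the job done as asked, in the order asked, and still so for the second after the job is handed in, with the robot touching nothing.
It also fails if it takes over 42 s, if anything falls off the work surface, if the arm or the gripper's body presses on something with over 40 N, if the wrist force passes 120 N, or if a joint passes its speed limit or range.

## Working session

There is one attempt and no reset: what is moved stays moved. The work goes in short steps, each a Python script; the robot and the scene stay as the last script left them, time stands still between calls to the robot, and variables do not carry over. Pictures are saved under pics/ and viewed, at most 10 in all, crops included, and the job is handed in when it is done.

```bash
mkdir -p pics; cat > h.py <<'E'
from rig import *
import numpy as np, cv2
def snap(n,f):
    p,d=camera(n); cv2.imwrite('pics/'+f+'.png',p[:,:,::-1]); np.save('pics/'+f+'.npy',d); return p,d
def pt(n,d,u,v,z=None):
    c=camera_params(n);K=np.array(c['K']);r=np.array([(u-K[0,2])/K[0,0],(v-K[1,2])/K[1,1],1])
    R=np.array(c['rotation']);o=np.array(c['position']);w=R@r
    if z is not None: return o+w*(z-o[2])/w[2]
    return o+w*d[int(v),int(u)]
E
python3 - <<'E'
from h import *
snap('top','top');snap('scene','scene')
print(camera_params('top'))
print(sense())
E
```

```text
{'K': array([[378.90475852,   0.        , 276.18866886],
       [  0.        , 378.90475852, 212.82289825],
       [  0.        ,   0.        ,   1.        ]]), 'position': array([ 0.45025301, -0.04603728,  0.98876721]), 'rotation': array([[-0.0134543 , -0.99276003,  0.11935874],
       [-0.99976151,  0.01540971,  0.01547481],
       [-0.01720205, -0.11912207, -0.99273059]])}
{'time_s': 0.1, 'joint_pos': array([-1.19388366,  0.46936008, -0.04859408,  1.53349295,  0.02410513,
        1.14096021, -0.08227142]), 'qd': array([-0.0006251 , -0.00080432, -0.00181072, -0.00270895,  0.00030505,
        0.00113576, -0.00214019]), 'joint_efforts': array([ 2.23664674e-04, -5.11516035e+01, -4.71598003e-02, -2.38390660e+01,
        1.07513389e-02,  4.39046096e-03, -1.46405320e-06]), 'position': array([0.26628136, 0.61978804, 0.25540129]), 'tcp_rot': array([[-9.18804476e-01,  3.94712532e-01, -5.92511221e-04],
       [ 3.94712973e-01,  9.18803215e-01, -1.52379569e-03],
       [-5.70600391e-05, -1.63394216e-03, -9.99998663e-01]]), 'wrist_force': array([ 0.45207695, -0.24749867, -0.27827023]), 'ft_torque': array([-0.03286805,  0.04341243,  0.04295905]), 'gripper_force': 0.0, 'finger_gap': 0.08534238384006423}
```

View pics/top.png

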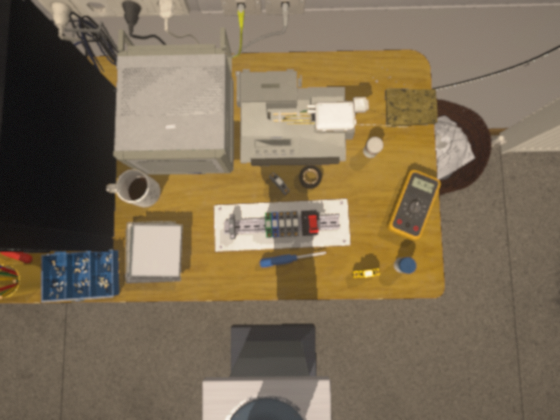

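View pics/scene.png

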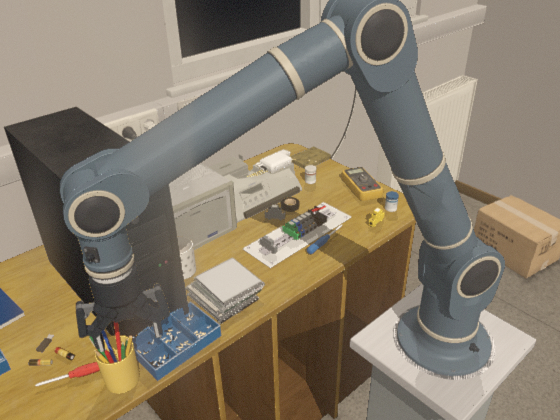

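The top view shows the rail plate at (282,226), with the grey bracket at its left end (232,223). The terminal row spans (268–300,224), and the black clamp with its red lever is at (311,223). Possible mix-ups are the black tape (311,177), the spare terminal (279,184) and the yellow look-alike (367,273). I choose the clamp at (311,223) because it is on the rail, black, and has the red lever. I'll check it in a crop.

```bash
python3 - <<'E'
import cv2
p=cv2.imread('pics/top.png')[190:260,205:360]
cv2.imwrite('pics/crop.png',cv2.resize(p,None,fx=5,fy=5,interpolation=cv2.INTER_CUBIC))
E
```

```text
(no output)
```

View pics/crop.png

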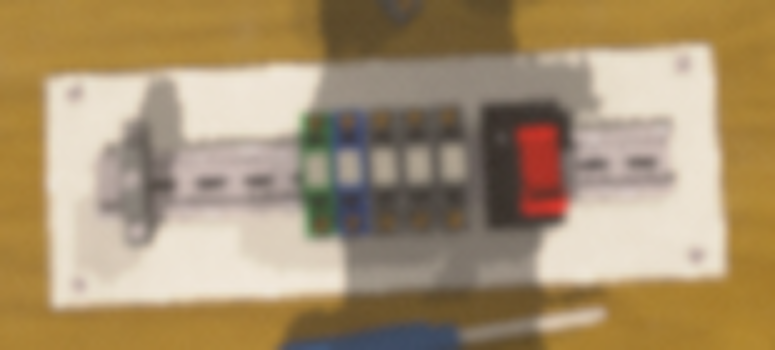

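The crop confirms it: black clamp with a red lever, body x 484–568, separated by a gap from the grey block 5 (right edge 467). The plate corners are readable.

```bash
python3 - <<'E'
from h import *
d=np.load('pics/top.npy')
q=lambda u,v,z=None:pt('top',d,205+u/5-.4,190+v/5-.4,z)
C=[q(*c,.003) for c in [(47,77),(712,44),(727,274),(53,307)]]
print(np.round(C,4))
tl,tr,br,bl=C
print('len',np.linalg.norm(tl-tr),np.linalg.norm(bl-br),'w',np.linalg.norm(tl-bl),np.linalg.norm(tr-br))
c=sum(C)/4; yv=(tl+bl-tr-br);yv[2]=0;yv/=np.linalg.norm(yv);xv=np.array([yv[1],-yv[0],0])
print('c',c,'y',yv,'x',xv,'yaw',np.arctan2(-yv[0],yv[1]))
f=lambda p:(round((p-c)@xv,4),round((p-c)@yv,4),round(p[2],4))
print('clamp front',f(q(484,170,.0325)),'rear',f(q(568,145,.0325)),'row front',f(q(303,170,.05)),'row rear',f(q(467,170,.0525)),'bracket front',f(q(150,200,.045)))
print('depth clamp top',f(q(502,190)),'term',f(q(384,165)),'lever',f(q(540,150)),f(q(545,208)))
# max height by radius/angle along the sweep
U,V=np.meshgrid(np.arange(0,560),np.arange(0,420))
K=camera_params('top')['K'];cp=camera_params('top')
r=np.stack([(U-K[0,2])/K[0,0],(V-K[1,2])/K[1,1],np.ones_like(U)],-1)
P=(r*d[...,None])@np.array(cp['rotation']).T+cp['position']
for y in np.arange(-.3,.6,.1):
  print(round(y,1),[round(float(P[(abs(P[...,1]-y)<.05)&(abs(P[...,0]-x)<.05)&(d>0)][:,2].max(initial=-1)),2) for x in np.arange(.3,.9,.1)])
E
```

```text
[[ 0.5921  0.1329  0.003 ]
 [ 0.604  -0.217   0.003 ]
 [ 0.4836 -0.2205  0.003 ]
 [ 0.4714  0.129   0.003 ]]
len 0.3501158072552297 0.34969959522336636 w 0.12073385625899763 0.12048319070963301
c [ 0.53776401 -0.04388095  0.003     ] y [-0.03443869  0.99940681  0.        ] x [0.99940681 0.03443869 0.        ] yaw 0.034445499656152886
clamp front (np.float64(-0.0027), np.float64(-0.0506), np.float64(0.0325)) rear (np.float64(0.0079), np.float64(-0.0938), np.float64(0.0325)) row front (np.float64(0.0002), np.float64(0.0402), np.float64(0.05)) row rear (np.float64(-0.0041), np.float64(-0.0411), np.float64(0.0525)) bracket front (np.float64(-0.0106), np.float64(0.1176), np.float64(0.045))
depth clamp top (np.float64(-0.0134), np.float64(-0.0591), np.float64(0.0335)) term (np.float64(0.0003), np.float64(-0.0002), np.float64(0.054)) lever (np.float64(0.0042), np.float64(-0.0779), np.float64(0.0509)) (np.float64(-0.0259), np.float64(-0.0772), np.float64(0.0689))
-0.3 [0.0, 0.06, 0.04, 0.04, 0.06, 0.1, 0.02]
-0.2 [0.0, 0.05, 0.01, 0.01, 0.08, 0.11, 0.08]
-0.1 [0.0, 0.03, 0.07, 0.05, 0.09, 0.11, 0.29]
0.0 [0.0, 0.03, 0.06, 0.05, 0.09, 0.11, 0.29]
0.1 [0.01, 0.01, 0.05, 0.04, 0.17, 0.17, 0.17]
0.2 [0.0, 0.05, 0.05, 0.02, 0.17, 0.17, 0.31]
0.3 [0.0, 0.05, 0.05, 0.1, 0.17, 0.17, 0.3]
0.4 [0.01, 0.04, 0.42, 0.43, 0.43, 0.43, 0.43]
0.5 [0.01, 0.04, 0.26, -1.0, -1.0, -1.0, -1.0]
```

```bash
cat >> h.py <<'E'
c0=np.array([0.53776,-0.04388,0.]);yv=np.array([-.03444,.99941,0]);xv=np.array([.99941,.03444,0])
def W(x,y,z): return c0+x*xv+y*yv+np.array([0,0,z])
RA=np.column_stack([yv,xv,[0,0,-1]]);RB=np.column_stack([-yv,-xv,[0,0,-1]])
def L(p): q=np.array(p)-c0; return np.round([q@xv,q@yv,q[2]],4)
E
python3 - <<'E'
from h import *
move_l([.30,.33,.256],feed=.3)
a=[inverse_kinematics(W(0,-.124,.2),R) for R in (RA,RB)];print(a)
q=sense()['joint_pos']
R=[RA,RB][int(np.argmin([9 if s is None else abs(np.array(s)-q).max() for s in a]))]
movep(W(0,-.124,.2),R)
command_gripper(0)
s=sense();print(s['time_s'],L(s['position']),R is RA,s['wrist_force'])
p,d=snap('wrist','w1');print(camera_params('wrist'))
E
```

```text
[array([-0.4128958 ,  0.45491042,  0.85571799,  1.89101598, -0.41064394,
        0.98097791,  0.66146801]), array([-0.56120077,  0.57007954,  1.1166444 ,  1.89728249, -0.59185361,
        1.05381636, -2.30227071])]
4.0 [-0.    -0.124  0.2  ] True [-0.41844629 -0.04873683 -0.3244705 ]
{'K': array([[339.59117515,   0.        , 280.47856079],
       [  0.        , 339.59117515, 214.59612467],
       [  0.        ,   0.        ,   1.        ]]), 'tool_from_camera': array([[-3.32036251e-04, -9.64033633e-01, -2.65780069e-01,
         6.71531565e-02],
       [ 9.99999510e-01, -5.67844310e-04,  8.10387797e-04,
        -4.79158711e-04],
       [-9.32162792e-04, -2.65779669e-01,  9.64033349e-01,
        -1.17558990e-01],
       [ 0.00000000e+00,  0.00000000e+00,  0.00000000e+00,
         1.00000000e+00]])}
```

View pics/w1.png

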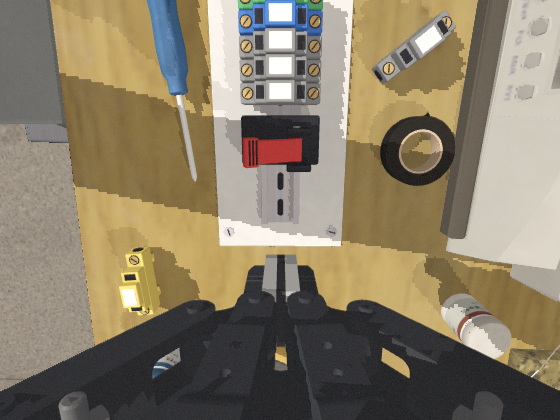

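The wrist view shows the rail centred at column 280. The clamp body spans rows 116–168 with the red lever reaching left to (243,155). Nothing stands behind the clamp. Next I'll check its rear position and then push.

```bash
python3 - <<'E'
from h import *
s=sense();T=np.array(camera_params('wrist')['tool_from_camera']);K=np.array(camera_params('wrist')['K'])
def wp(u,v,z):
    r=np.linalg.inv(K)@[u,v,1];R=np.array(s['tcp_rot']);o=s['position']+R@T[:3,3];w=R@T[:3,:3]@r
    return L(o+w*(z-o[2])/w[2])
print('clamp front',wp(280,116,.0325),'rear',wp(300,170,.0325),'row rear',wp(280,103,.045),'plate end',wp(280,245,.003))
move_l(W(0,-.124,.080),feed=.2)
hit=move_l(W(0,-.124,.040),feed=.08,until_force=6)
print('down',hit,L(sense()['position']))
h=move_l(W(0,-.06,.040),feed=.06,until_force=25)
s=sense();print(h,s['time_s'],L(s['position']),s['wrist_force'])
snap('wrist','w2')
E
```

```text
clamp front [-0.0006 -0.053   0.0325] rear [ 0.0162 -0.0966  0.0325] row rear [-0.0006 -0.0436  0.045 ] plate end [-0.0007 -0.1746  0.003 ]
down False [-1.000e-04 -1.243e-01  3.980e-02]
False 6.6667 [ 0.0002 -0.0599  0.04  ] [ 0.65128868 -2.5233863   1.07275641]
```

View pics/w2.png

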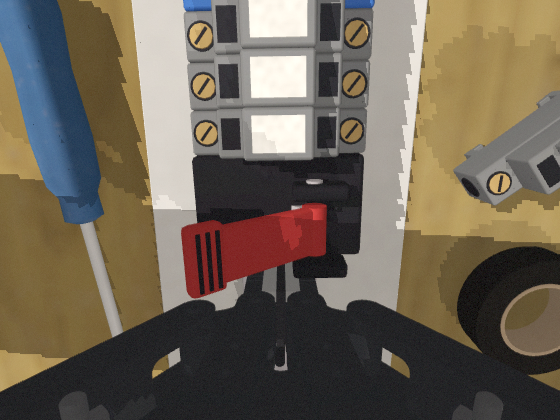

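The clamp now touches block 5 (row ~158) and the train is closed up. The lever is still raised and clear of the gripper. I'll keep pushing to the bracket.

```bash
python3 - <<'E'
from h import *
h=move_l(W(0,-.02,.040),feed=.05,until_force=20)
print(h,L(sense()['position']),sense()['wrist_force'])
if not h:
    h=move_l(W(0,.004,.040),feed=.02,until_force=15)
s=sense();print(h,s['time_s'],L(s['position']),s['wrist_force'])
sleep(.3);print(sense()['wrist_force'])
snap('wrist','w3');snap('top','t3')
p=cv2.imread('pics/t3.png')[190:260,205:360]
a=cv2.resize(p,(560,253),interpolation=cv2.INTER_CUBIC);b=cv2.resize(cv2.imread('pics/w3.png'),(448,336))
m=np.zeros((589,560,3),np.uint8);m[:253]=a;m[253:,:448]=b;cv2.imwrite('pics/m3.png',m)
E
```

```text
False [-0.0005 -0.0189  0.0397] [0.60102487 0.60306783 0.32822998]
True 8.3167 [-0.0002 -0.016   0.0406] [-0.31072849 -1.6496082  -0.48892865]
[ 0.31458776 -2.74481347 -0.75298161]
```

View pics/m3.png

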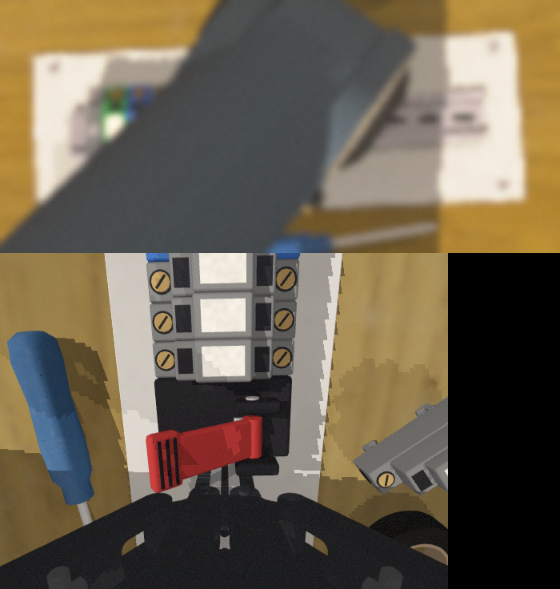

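The blocks are closed up against the clamp, but the stop came a little before the expected −11 mm. I'll push again and require a firm, sustained contact.

```bash
python3 - <<'E'
from h import *
for i in range(4):
    y0=L(sense()['position'])[1]
    h=move_l(W(0,y0+.006,.040),feed=.02,until_force=25)
    s=sense();print(h,s['time_s'],L(s['position']),s['wrist_force'])
    sleep(.15);s=sense();print(L(s['position']),s['wrist_force'])
    if h and L(s['position'])[1]-y0<.002: break
E
```

```text
False 9.1583 [-0.0002 -0.0153  0.0407] [ -1.19044784 -12.10954153   1.4516554 ]
[-0.0002 -0.0153  0.0407] [ -0.47142499 -12.18578931   1.43787053]
False 9.5583 [-0.0002 -0.0153  0.0408] [ -0.88789621 -14.23823583   1.64881112]
[-0.0002 -0.0152  0.0408] [ -0.70890772 -12.715744     1.26415161]
False 9.9583 [-0.0002 -0.0152  0.0408] [ -1.05100977 -13.99397179   1.57667099]
[-0.0002 -0.0153  0.0408] [ -1.26814353 -14.20360893   1.8519966 ]
False 10.3583 [-0.0002 -0.0152  0.0408] [ -0.62968511 -13.07032196   2.43222825]
[-0.0002 -0.0153  0.0408] [ -0.20175631 -12.96017296   1.67367062]
```

Solid stop: no motion under 13 N. I'll back off, rise, and check from above before pressing the lever.

```bash
python3 - <<'E'
from h import *
move_l(W(0,-.035,.040),feed=.1)
move_l(W(0,-.035,.2),feed=.25)
move_l(W(-.027,.013,.2),feed=.2)
sleep(.2)
s=sense();print(s['time_s'],L(s['position']),s['wrist_force']);np.savez('pics/w4s',p=s['position'],r=s['tcp_rot'])
snap('wrist','w4')
E
```

```text
12.3333 [-0.0269  0.012   0.1997] [-0.13573296  0.3431344   0.00446218]
```

View pics/w4.png

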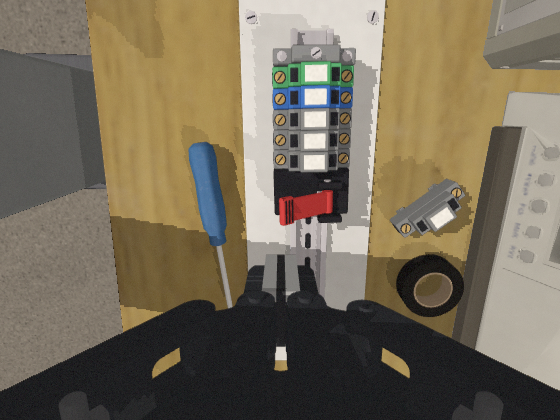

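The row is closed up against the grey bracket (row ~63), with no visible gaps, and the clamp sits behind it (rows 170–222). The lever pad is at (290,209). I'll locate it and press.

```bash
python3 - <<'E'
from h import *
s=sense();T=np.array(camera_params('wrist')['tool_from_camera']);K=np.array(camera_params('wrist')['K'])
def wp(u,v,z):
    r=np.linalg.inv(K)@[u,v,1];R=np.array(s['tcp_rot']);o=s['position']+R@T[:3,3];w=R@T[:3,:3]@r
    return L(o+w*(z-o[2])/w[2])
pad=wp(290,209,.068);print('pad',pad,'clamp front',wp(315,170,.0325),'rear of body',wp(340,214,.0325),'tip',wp(279,210,.072))
assert abs(pad[1]-.013)<.006 and abs(pad[0]+.02)<.008
move_l(W(-.027,.013,.115),feed=.2)
h=move_l(W(-.027,.013,.060),feed=.04,until_force=22)
s=sense();print(h,s['time_s'],L(s['position']),s['wrist_force'])
sleep(.2);s=sense();print(L(s['position']),s['wrist_force'])
E
```

```text
pad [-0.0197  0.0134  0.068 ] clamp front [0.0023 0.0376 0.0325] rear of body [ 0.025  -0.0009  0.0325] tip [-0.028   0.0138  0.072 ]
True 14.125 [-0.0279  0.0129  0.0649] [-2.53423619  1.43978828 14.10902234]
[-0.0279  0.0129  0.065 ] [-4.07511853  1.21050213 12.71990039]
```

Fingertips are at z ≈ 40 mm, which matches a flat lever (41 mm). One firmer press, then retreat and verify.

```bash
python3 - <<'E'
from h import *
h=move_l(W(-.027,.013,.060),feed=.02,until_force=15)
s=sense();print(h,L(s['position']),s['wrist_force'])
move_l(W(-.027,.013,.2),feed=.2)
sleep(.2);s=sense();print(s['time_s'],L(s['position']),s['wrist_force'])
p,d=snap('wrist','w5')
cv2.imwrite('pics/w5c.png',cv2.resize(cv2.imread('pics/w5.png')[30:240,180:480],None,fx=2.6,fy=2.6,interpolation=cv2.INTER_CUBIC))
E
```

```text
True [-0.0277  0.0128  0.0647] [-3.31320279  1.65440721 15.01158159]
15.5667 [-0.0277  0.013   0.1989] [0.50406224 0.0044576  0.44766117]
```

View pics/w5c.png

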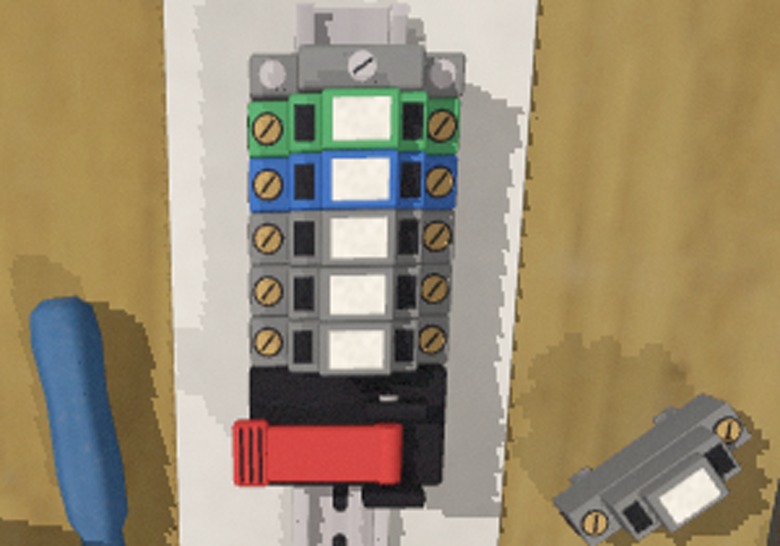

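The lever lies flat across the clamp (crop 235–402, 453). The row is closed up between bracket and clamp, and the spare terminal and screwdriver look undisturbed.

```bash
python3 -c "
from rig import *
print(finish_job())"
```

```text
the job is handed in; nothing more can be done
None
```

I pushed the five terminal blocks as one closed-up row against the end bracket, pressed the clamp's red lever flat, and handed the job in at about 16 s on the robot's clock with the arm clear.

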